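# Post a dead battery through a self-closing flap

## Robot

A 6-joint arm with a two-finger parallel gripper is mounted at the origin on the work surface. World frame = base frame: x ahead of the robot, y to its left, z up, the work surface at z = 0. Lengths are in m, angles in rad, forces in N, time in s.
With the tool pointing down it reaches from about 0.375 to 0.975 m from the base axis. Payload 3.8 kg.
Tool frame: the origin (TCP) lies at the very end of the fingers, on their centre line; the grasp point (between the pads) lies 19 mm behind it (bot.tcp_to_grasp is the distance from the TCP to the grasp point, in m); z points along the fingers, y is the direction in which the jaws open and shut (so a half turn about z gives the same grasp; the last joint's range is limited). The gripper opens to 85 mm and grips with 20 to 120 N. Pads are 22 mm wide; open, the fingers measure 114 mm over their backs; the gripper's body (76 mm by 85 mm) begins 54 mm behind the grasp point. The pads swing forward as they close: fully open they stand 13 mm farther back than shut.
Start: joints at [1.268, 0.264, 1.604, -0, 1.274, -0.037], TCP at [0.177, 0.651, 0.21] pointing down, gripper open.
Joint ranges: [-2.63, 2.63], [-0.94, 2.18], [0.31, 2.57], [-1.31, 4.45], [0, 2.66], [-2.55, 2.55]. Speed limits (rad/s): [2.57, 2.57, 3.14, 3.14, 3.14, 3.14].

## Interface

Orientations are given as a rotation vector (axis times angle).
In Python, from rig import bot, snapshot gives the robot as it stands.
- The arm moves only by the shell command python3 -m creep 'ROWS' [FORCE]. ROWS is text: rows parted by semicolons, each of 7 numbers parted by spaces: the shift along the tool's x, y, z in mm, then the turn, a rotation vector about the tool's x, y, z in degrees, then the closure, from -1 (fully open) to 1 (shut). A call has 1 to 10 rows; each row shifts and turns the pose as measured when the row begins, along the tool's axes as they then stand; what a row does not reach is not made up. A row lasts 1/8 s, in which the tool goes at most 62.5 mm and 10.7 degrees, less where a joint would pass 70% of its speed; a pose out of reach is approached as far as the arm can. A call is refused whole if a number of a shift passes 62.5 or a number of a turn 10.7, either way. A call with a gripper value outside its range is refused whole. The fingers move at their own pace and stop on an object; FORCE is the grip in N (left out, the last holds). Time passes only in rows, so rows that do not move let the fingers close. It gives the time, the measured TCP pose, the force and the opening at its end, in the units of the state.
- bot.sense(): the state, without advancing time (a new reading comes with each control period).
- snapshot(name): name is "scene" or "top"; returns a dict with "img" (420x560x3 uint8, red, green, blue), "depth" (420x560 float32, m along the optical axis (not along the pixel's ray), 0 where there is no reading), "camera_matrix" (3x3 intrinsics, pixels), "rvec" (rotation vector, rad) and "tvec" (3), from world to camera coordinates, as OpenCV has them. Camera axes: x right, y down, z forward; pixel columns grow to the right and rows downward; lengths in m; the calibration is good to about 2 mm. A picture is of the moment at which its call begins.
- bot.close_job(): hands the job in, once; it reports no verdict.
The state is a dict: "t": time; "q": joint angles; "dq": joint speeds; "tau": joint torques, N m; "position": TCP position; "eef_rot": TCP orientation; "wrist_force": force on the tool from outside, world axes, zero at the start; "torque": the same for the moment, N m; "grip_width": finger opening in m.
Only numpy, scipy, OpenCV 4.12 (cv2) and the standard library are available. Lean on these libraries where they do the work, as an engineer would, in place of code of your own. Each camera call takes 0.05 s, during which the arm holds its last target.

## Task

Post the orange dead battery into the used-battery box without picking it up: with one finger push the red bar aside so that the self-closing flap drops open, and while that finger keeps it open, push the battery along its lane with the other finger until it falls through into the box. Then leave the flap to close by itself, and leave the green fresh battery and everything else on the desk where they are.

Things in the scene. Friction and masses are not known exactly. Their poses are not given: they have to be found in the camera images.
- battery_box: Grey steel used-battery box fixed to the desk, 285 x 160 mm (x -160 to +125, y -80 to +80), origin on the desk; all mm below are in its frame, heights from the desk. Flat deck at 95. On it a lane runs along +x, centred on y = +35, between rails 5 high, 38 apart (x -155 to -2), to a hole (x 0 to 82, y -2 to +64) covered by the flap, with a guide fence 18 high along its +y side. Hollow, floor at 6, clear window at +x.
- flap (a joint): Angle of the spring-closed flap, 0 shut to 1.4 rad. Hinge along the box's x at y = -5, height 98. Its steel cover, +y of the hinge and level with the deck, has a lip 8 high at x = 2 to 5 that stops the battery; it swings DOWN into the box, worked by the red bar fixed to it. Springs shut when let go. Above 0.5 rad the lip is clear of the lane; at 0.9 or more the battery falls in freely, at less it can stick on the sloping cover.
- bar_corner (a point): Corner of the red bar (6 mm round, plate between it and the hinge), on the bar's axis at x = -85; shut: y = -44, height 112. The bar lies 42 from the hinge and, shut, leans to -y, 20 degrees above the deck. Pushed towards +y (2 to 4 N) it rises and opens the flap; upright above the hinge is 1.22 rad. From here it runs along x to bar_end.
- bar_end (a point): Far end of the red bar's straight part, x = +60. At its other end the bar goes on from bar_corner as a straight free horn, slanting to its tip at x = -150, y = -5, height 125 (shut). A finger low over the deck, moving along +x with its +y side at y = -20 to -8, meets the horn's -y side, pushes the bar aside, and from x = -85 on slides along the straight part keeping the flap open.
- lane_end (a point): Fixed point on the deck in the middle of the lane at the near edge of the hole: x = 0, y = +35, height 95 in the box's frame; axes are the box's.
- dead_battery: Dead battery, orange with a black end. A 9 V block battery, 46 x 26.5 x 17.5 mm, about 46 g, lying flat; its x axis is its 46 mm length (terminals, 2.5 mm more, at +x), y its width. Origin at the centre of its underside. Starts in the lane, centre 36 to 75 mm before the hole, nearly in line with it.
- dead_battery_center (a point): Centre of the dead battery, 8.75 mm above its underside.
- fresh_battery: Fresh battery, green with a black end, to be left alone. A 9 V block battery, 46 x 26.5 x 17.5 mm, about 46 g, lying flat; its x axis is its 46 mm length (terminals, 2.5 mm more, at +x), y its width. Origin at the centre of its underside. It lies across the deck behind the hole (x about +104, y -50 to +20).
- phone: Black phone, 150 x 72 x 8 mm, on the desk; bystander.
- keypad: Blue keypad, 120 x 220 x 38 mm, on the desk; bystander.
- mug: White mug, 80 mm across, 90 mm high; bystander.
- screwdriver: Screwdriver lying on the desk; bystander.
- adapter: Grey adapter, 90 x 60 x 28 mm; bystander.
- parts_tray: Blue parts tray, 100 x 140 x 35 mm; bystander.
There are look-alikes about, which are no part of the job. Of the things shaped like the dead_battery, the orange one is meant.

How it is judged:
On the way, in this order (a step that is already met when the one before it is completed fails the run):
1. the flap is pushed open while the dead battery is still on the deck (value of joint flap above 0.4 rad and z of dead_battery_center in the frame of battery_box above 0.099 m), for 0.05 s.
2. a finger pushes the dead battery over the hole while the flap is held open (value of joint flap above 0.4 rad and x of dead_battery_center in the frame of battery_box above -0.012 m and contact force between the fingers and dead_battery above 0.01 N), for 0.02 s.
3. the dead battery has dropped inside the box (z of dead_battery_center in the frame of battery_box below 0.05 m and x of dead_battery_center in the frame of battery_box between -0.15 and 0.12 m and y of dead_battery_center in the frame of battery_box between -0.078 and 0.078 m), for 0.1 s.
At the end, for the whole second after the job is handed in: The dead battery lies at rest inside the box (centre less than 45 mm above the desk, within its walls), the flap has closed by itself to less than 0.06 rad, the fresh battery is within 20 mm and every other loose thing within 30 mm of where it was (z of dead_battery_center in the frame of battery_box below 0.045 m and x of dead_battery_center in the frame of battery_box between -0.15 and 0.12 m and y of dead_battery_center in the frame of battery_box between -0.078 and 0.078 m and linear speed of dead_battery below 0.03 m/s and value of joint flap below 0.06 rad and distance of fresh_battery from where it was at the start of the episode below 0.02 m and distance of each of phone, keypad, mug, screwdriver, adapter, parts_tray from where it was at the start of the episode below 0.03 m); the robot touches nothing.
It fails at once if the dead battery is lifted off the lane (centre more than 14 mm above where it rests) (z of dead_battery_center in the frame of battery_box above 0.118 m).
It fails at once if the fresh battery is moved by more than 20 mm (distance of fresh_battery from where it was at the start of the episode above 0.02 m).
It fails at once if another loose thing on the desk is moved by more than 30 mm (distance of any of phone, keypad, mug, screwdriver, adapter, parts_tray from where it was at the start of the episode above 0.03 m).
It also fails if it takes over 38 s, if anything falls off the work surface, if the arm or the gripper's body presses on something with over 40 N, if the wrist force passes 120 N, or if a joint passes its speed limit or range.

## Working session

There is one attempt and no reset: what is moved stays moved. The work goes in short steps, Python scripts to look and compute and a shell command to move; the robot and the scene stay as the last step left them, time stands still between calls to the robot, and variables do not carry over. Pictures are saved under pics/ and viewed, and the job is handed in when it is done.

```bash
mkdir -p pics; ls
python3 - <<'E'
from rig import bot, snapshot
import cv2, numpy as np
for n in ("scene","top"):
    s=snapshot(n); cv2.imwrite(f"pics/{n}0.png",s["img"][...,::-1])
    np.savez(f"{n}0.npz",**s); print(n,s["camera_matrix"],s["rvec"],s["tvec"])
print(bot.sense())
E
```

```text
pics
scene [[479.96241169   0.         281.30457667]
 [  0.         479.96241169 207.25769001]
 [  0.           0.           1.        ]] [ 1.88717046  1.79605636 -0.61550241] [-0.02641954 -0.37502052  1.58029675]
top [[421.85464469   0.         286.7806178 ]
 [  0.         421.85464469 212.52805802]
 [  0.           0.           1.        ]] [ 2.11893257 -2.12128483  0.17639596] [0.00583582 0.54687981 1.02654616]
{'t': 0.1, 'q': array([ 1.26808833e+00,  2.64717426e-01,  1.60527657e+00, -1.01192362e-05,
        1.27373003e+00, -3.68793177e-02]), 'dq': array([-2.09984390e-04, -1.51955106e-03, -4.49907881e-03,  6.57544445e-05,
       -4.43863016e-05,  1.23363800e-03]), 'tau': array([ 4.66423553e-04, -5.16700995e+01, -3.68591094e+01, -2.58800111e-05,
        6.31594259e-03, -2.13885102e-05]), 'position': array([0.17710066, 0.65058969, 0.20853877]), 'eef_rot': array([-0.41628302, -3.11353481,  0.003302  ]), 'wrist_force': array([-0.30844901,  0.05701935, -0.15758708]), 'torque': array([ 0.00169876, -0.048589  , -0.01627811]), 'grip_width': 0.0856055363922843}
```

View pics/scene0.png

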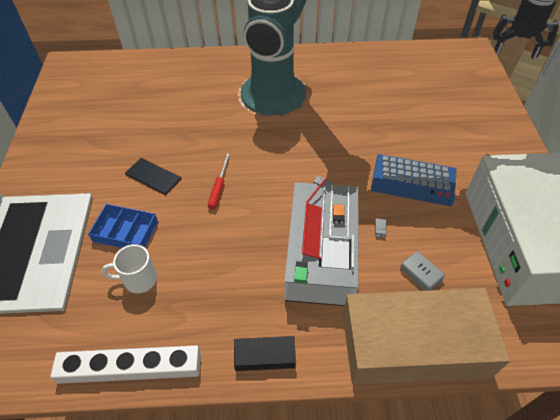

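View pics/top0.png

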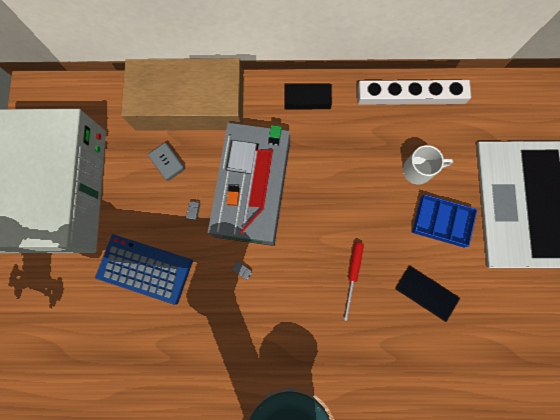

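```bash
cat > h.py <<'E'
import numpy as np, cv2
def load(n): return dict(np.load(n+".npz"))
def px2w(s,u,v,d=None):
    K=s["camera_matrix"];R=cv2.Rodrigues(s["rvec"])[0];t=s["tvec"].ravel()
    if d is None: d=s["depth"][int(round(v)),int(round(u))]
    return R.T@(np.array([(u-K[0,2])/K[0,0]*d,(v-K[1,2])/K[1,1]*d,d])-t)
def px2plane(s,u,v,z):
    a=px2w(s,u,v,0.0);b=px2w(s,u,v,1.0); k=(z-a[2])/(b[2]-a[2]); return a+k*(b-a)
def w2px(s,p): return cv2.projectPoints(np.array(p,float).reshape(-1,3),s["rvec"],s["tvec"],s["camera_matrix"],None)[0].reshape(-1,2)
E
python3 - <<'E'
from h import *
s=load("top0"); c=s["img"][115:255,195:305][...,::-1]
cv2.imwrite("pics/topc.png",cv2.resize(c,None,fx=4.2,fy=4.2,interpolation=cv2.INTER_CUBIC))
s2=load("scene0"); c=s2["img"][170:310,275:375][...,::-1]
cv2.imwrite("pics/scenec.png",cv2.resize(c,None,fx=4.2,fy=4.2,interpolation=cv2.INTER_CUBIC))
for u,v in [(270,220),(212,225),(283,140),(232,197),(261,180),(243,155),(275,131)]: print(u,v,px2w(s,u,v))
E
```

```text
270 220 [0.52000483 0.0453557  0.09614582]
212 225 [0.50819298 0.18667953 0.09483855]
283 140 [0.72429843 0.0141187  0.09550706]
232 197 [0.57400232 0.13696033 0.11214426]
261 180 [0.61742904 0.06751601 0.10743164]
243 155 [0.68532818 0.11432642 0.09559184]
275 131 [0.74236721 0.03373834 0.11074216]
```

View pics/topc.png

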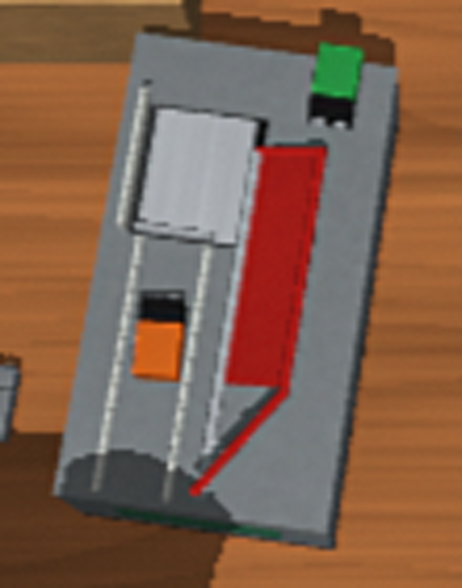

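View pics/scenec.png

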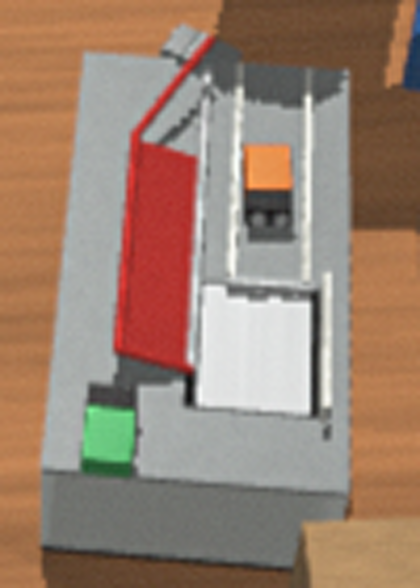

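```bash
cat > fit.py <<'E'
from h import *
from scipy.optimize import least_squares
a=load("top0");b=load("scene0")
T=[((55,495),(-160,80,95)),((333,548),(-160,-80,95)),((398,68),(125,-80,95)),((137,33),(125,80,95)),((194,493),(-150,-5,125)),((288,392),(-85,-44,112)),((326,149),(60,-44,112))]
S=[((85,52),(-160,-80,95)),((350,68),(-160,80,95)),((348,492),(125,80,95)),((42,470),(125,-80,95)),((212,38),(-150,-5,125)),((133,133),(-85,-44,112)),((117,352),(60,-44,112))]
cv=lambda p,o:[(p[0]+.5)/4.2-.5+o[0],(p[1]+.5)/4.2-.5+o[1]]
pt=np.array([cv(p,(195,115)) for p,_ in T]);ps=np.array([cv(p,(275,170)) for p,_ in S])
Bt=np.array([q for _,q in T])/1e3;Bs=np.array([q for _,q in S])/1e3
def X(p,B):
    c,s_=np.cos(p[2]),np.sin(p[2]); B=np.atleast_2d(B);return np.c_[p[0]+c*B[:,0]-s_*B[:,1],p[1]+s_*B[:,0]+c*B[:,1],B[:,2]]
def r(p,w=(1,1)): return np.r_[w[0]*(w2px(a,X(p,Bt))-pt).ravel(),w[1]*(w2px(b,X(p,Bs))-ps).ravel()]
for w in ((1,1),(1,0),(0,1)):
    o=least_squares(r,[.64,.09,-.1],args=(w,),loss="soft_l1"); print(w,o.x,np.round(r(o.x),1))
    if w==(1,1): p=o.x; np.save("box.npy",p)
E
python3 - <<'E'
from fit import *
def tobox(w):
    c,s=np.cos(p[2]),np.sin(p[2]);d=np.array(w)[:2]-p[:2];return np.r_[c*d[0]+s*d[1],-s*d[0]+c*d[1],w[2]]*1e3
# battery top corners, z=.1125
for q in [(133,379),(179,381),(185,292),(141,289),(185,322),(137,319)]:
    print("T",tobox(px2plane(a,*cv(q,(195,115)),.1125)).round(1))
for q in [(248,145),(290,145),(293,190),(246,190),(247,224),(294,228)]:
    print("S",tobox(px2plane(b,*cv(q,(275,170)),.1125)).round(1))
E
```

```text
(1, 1) [ 0.63646829  0.09452405 -0.14244736] [ 0.   0.2 -1.  -3.2  0.2 -0.   0.1  0.2  0.6 -0.2 -0.8  0.3 -0.9  1.
 -0.6 -0.  -0.5  0.5  0.1  0.1 -0.6 -0.7 -0.7  0.6  0.5  0.7  0.2 -0.6]
(1, 0) [ 0.63651586  0.09391841 -0.14167226] [ 0.3  0.2 -0.7 -3.3  0.4 -0.1  0.3  0.2  0.9 -0.2 -0.5  0.3 -0.7  1.
 -0.9  0.  -0.8  0.5 -0.1  0.1 -0.8 -0.6 -1.   0.6  0.2  0.7 -0.  -0.6]
(0, 1) [ 0.63635109  0.09502689 -0.14341421] [-0.2  0.2 -1.3 -3.2  0.   0.1 -0.   0.2  0.3 -0.2 -1.1  0.4 -1.1  1.1
 -0.3 -0.1 -0.2  0.5  0.3  0.1 -0.4 -0.8 -0.5  0.5  0.7  0.6  0.4 -0.7]
T [-89.   43.5 112.5]
T [-86.5  17.1 112.5]
T [-34.1  22.3 112.5]
T [-35.9  47.9 112.5]
T [-51.7  19.4 112.5]
T [-53.8  47.2 112.5]
S [-83.8  20.9 112.5]
S [-86.   44.8 112.5]
S [-53.9  47.  112.5]
S [-51.5  20.7 112.5]
S [-28.   21.9 112.5]
S [-27.6  48.  112.5]
```

```bash
cat >> h.py <<'E'
from scipy.spatial.transform import Rotation as Ro
P=[0.63647,0.09452,-0.14245]
def tobox(w):
    c,s=np.cos(P[2]),np.sin(P[2]);d=np.array(w)[:2]-P[:2];return np.r_[c*d[0]+s*d[1],-s*d[0]+c*d[1],w[2]]*1e3
def plan(target):
    "target in box mm -> tool-frame shift (mm) and turn (deg)"
    from rig import bot
    st=bot.sense();R=Ro.from_rotvec(st["eef_rot"])
    c,s=np.cos(P[2]),np.sin(P[2]);t=np.array(target)/1e3
    w=np.array([P[0]+c*t[0]-s*t[1],P[1]+s*t[0]+c*t[1],t[2]])
    G=Ro.from_matrix(np.array([[-c,-s,0],[-s,c,0],[0,0,-1]]))
    print("t",st["t"],"box",tobox(st["position"]).round(1),"w",round(st["grip_width"]*1e3,1),"F",st["wrist_force"].round(1),"q",st["q"].round(2))
    print(" shift",(R.inv().apply(w-st["position"])*1e3).round(1),"turn",np.degrees((R.inv()*G).as_rotvec()).round(2))
E
python3 - <<'E'
from h import *
a=load("top0")
for u,v in [(100,248),(80,250),(100,120),(85,180),(100,200),(30,225),(60,225)]: print(u,v,px2w(a,u,v).round(3))
plan((-172,8,210))
E
```

```text
100 248 [0.461 0.499 0.003]
80 250 [0.45  0.517 0.072]
100 120 [ 0.821  0.529 -0.   ]
85 180 [0.622 0.508 0.095]
100 200 [ 0.592  0.512 -0.002]
30 225 [0.501 0.599 0.15 ]
60 225 [0.5   0.527 0.153]
t 0.1 box [-533.7  485.2  208.5] w 85.6 F [-0.3  0.1 -0.2] q [ 1.27  0.26  1.61 -0.    1.27 -0.04]
 shift [-417.6 -429.1   -0.6] turn [-0.12 -0.01 -7.07]
```

```bash
python3 -m creep '-35 -36 0 0 0 0 0.06; -35 -36 0 0 0 0 0.06; -35 -36 0 0 0 0 0.06; -35 -36 0 0 0 0 0.06; -35 -36 0 0 0 0 0.06; -35 -36 0 0 0 0 0.06; -35 -36 0 0 0 0 0.06; -35 -36 0 0 0 0 0.06; -35 -36 0 0 0 0 0.06; -35 -36 0 0 0 0 0.06' 20; python3 -c "
from h import *
plan((-172,8,210))"
```

```text
t: 1.35
position: [0.424, 0.199, 0.2045]
eef_rot: [-0.404, -3.113, 0.012]
wrist_force: [0.8, 0.9, -0.1]
grip_width: 0.0404
t 1.35 box [-225.2   73.3  204.5] w 40.4 F [ 0.8  0.9 -0.1] q [ 0.39 -0.13  2.03 -0.01  1.24 -0.92]
 shift [-60.4 -58.7  -5.1] turn [-0.46 -0.12 -6.62]
```

```bash
python3 -m creep '-30 -29 0 0 0 0 0.06; -26 -27 0 0 0 -6.6 0.06; 0 0 0 0 0 0 0.06'; python3 -c "
from h import *
plan((-172,8,130))"
python3 - <<'E'
from rig import snapshot
import cv2,numpy as np
s=snapshot("top");np.savez("top1.npz",**s);cv2.imwrite("pics/top1.png",cv2.resize(s["img"][110:300,170:330][...,::-1],None,fx=3.1,fy=3.1,interpolation=2))
s=snapshot("scene");np.savez("scene1.npz",**s);cv2.imwrite("pics/scene1.png",cv2.resize(s["img"][100:320,260:400][...,::-1],None,fx=2.7,fy=2.7,interpolation=2))
E
```

```text
t: 1.72
position: [0.465, 0.1249, 0.2038]
eef_rot: [-0.227, -3.129, 0.014]
wrist_force: [-0.3, -0.2, 0.6]
grip_width: 0.0398
t 1.725 box [-174.1    5.8  203.8] w 39.8 F [-0.3 -0.2  0.6] q [ 0.22 -0.1   2.01 -0.01  1.24 -1.21]
 shift [-2.4  2.9 73.8] turn [-0.51 -0.21 -0.15]
```

View pics/scene1.png

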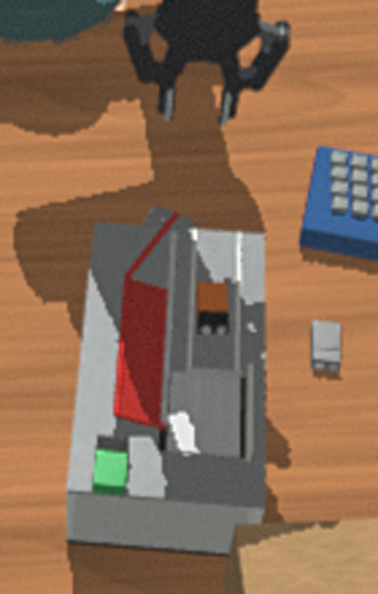

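View pics/top1.png

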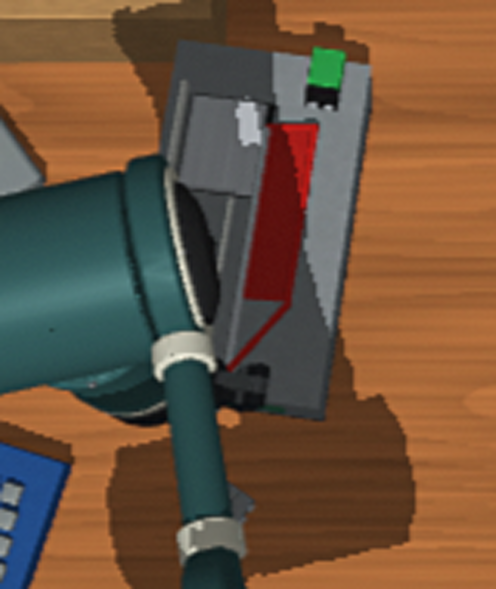

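```bash
python3 -m creep '0 1.5 35 -0.5 0 0 0.06; 0 1.5 37 0 0 0 0.06; 0 0 0 0 0 0 0.06'; python3 -c "
from h import *
plan((-172,8,99))"
python3 - <<'E'
from rig import snapshot
import cv2,numpy as np
s=snapshot("scene");np.savez("scene2.npz",**s);cv2.imwrite("pics/scene2.png",cv2.resize(s["img"][130:290,270:390][...,::-1],None,fx=3.7,fy=3.7,interpolation=2))
E
```

```text
t: 2.2
position: [0.4629, 0.133, 0.1308]
eef_rot: [-0.223, -3.13, -0.004]
wrist_force: [-0.4, 0.7, 1.1]
grip_width: 0.04
t 2.2 box [-177.3   13.4  130.8] w 40.0 F [-0.4  0.7  1.1] q [ 0.23 -0.04  2.09  0.    1.09 -1.21]
 shift [-5.4 -5.5 31.8] turn [ 0.14 -0.22 -0.01]
```

View pics/scene2.png

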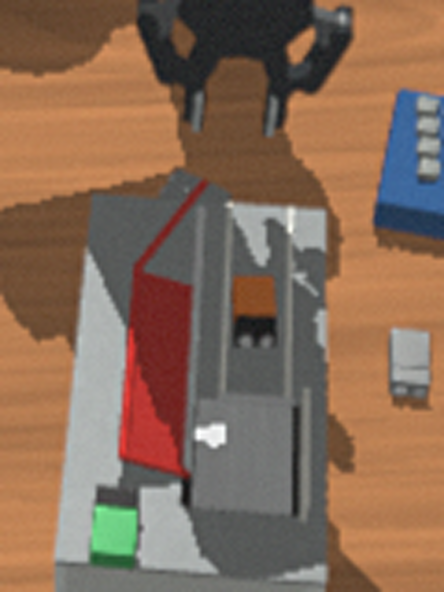

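```bash
python3 -m creep '-2 -5 0 0 0 0 0.06; 0 0 20 0 0 0 0.06; 0 0 0 0 0 0 0.06'; python3 -c "
from h import *
plan((-172,8,99))"
```

```text
t: 2.62
position: [0.4694, 0.1296, 0.118]
eef_rot: [0.22, 3.126, 0.01]
wrist_force: [-0.9, 0.3, 0.5]
grip_width: 0.04
t 2.625 box [-170.3   11.   118. ] w 40.0 F [-0.9  0.3  0.5] q [ 0.22 -0.02  2.1   0.    1.05 -1.22]
 shift [ 1.8 -3.1 18.9] turn [0.38 0.43 0.1 ]
```

```bash
python3 -m creep '2 -3 6 0.3 0.4 0 0.06; 0 0 8 0 0 0 0.06; 0 0 0 0 0 0 0.06'; python3 -c "
from h import *
plan((-172,8,99))"
```

```text
t: 3.0
position: [0.4694, 0.1271, 0.1065]
eef_rot: [0.221, 3.128, 0.004]
wrist_force: [-0.6, 0.2, 0.2]
grip_width: 0.0403
t 3.0 box [-170.     8.5  106.5] w 40.3 F [-0.6  0.2  0.2] q [ 0.21 -0.01  2.11  0.    1.03 -1.22]
 shift [ 2.  -0.5  7.5] turn [0.17 0.3  0.09]
```

```bash
python3 -m creep '0 -0.5 6 0 0 0 0.06; 0 0 4 0 0 0 0.06; 0 0 0 0 0 0 0.06'; python3 -c "
from h import *
plan((-150,8,99))"
python3 - <<'E'
from rig import snapshot
import cv2,numpy as np
s=snapshot("scene");np.savez("scene3.npz",**s);cv2.imwrite("pics/scene3.png",cv2.resize(s["img"][130:290,270:390][...,::-1],None,fx=3.7,fy=3.7,interpolation=2))
E
```

```text
t: 3.38
position: [0.4694, 0.1265, 0.0959]
eef_rot: [0.221, 3.128, 0.004]
wrist_force: [-0.2, -0.2, 0.1]
grip_width: 0.0402
t 3.375 box [-169.9    8.    95.9] w 40.2 F [-0.2 -0.2  0.1] q [ 0.21  0.    2.12  0.    1.01 -1.22]
 shift [-19.9   0.   -3. ] turn [0.17 0.3  0.09]
```

View pics/scene3.png

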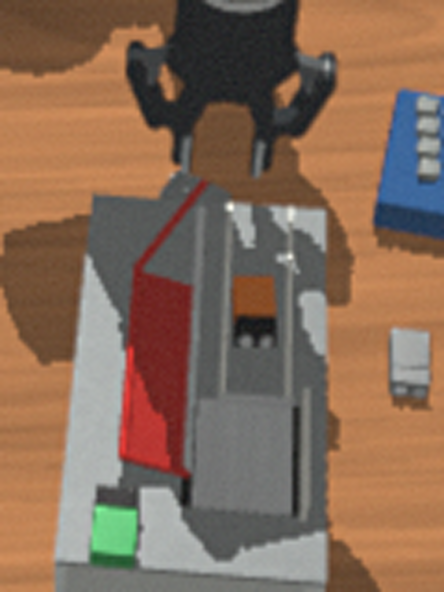

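Run:
```python
from h import *
s=load("scene3")
c=s["img"][150:185,300:350][...,::-1]; cv2.imwrite("pics/tip3.png",cv2.resize(c,None,fx=14,fy=14,interpolation=cv2.INTER_NEAREST))
for v in (164,168,172,174,175):
    print(v,[ (u,*tobox(px2w(s,u,v)).round().astype(int)) for u in list(range(315,323))+list(range(335,344))])
```

```text
164 [(315, np.int64(-163), np.int64(-31), np.int64(164)), (316, np.int64(-164), np.int64(-28), np.int64(163)), (317, np.int64(-158), np.int64(-26), np.int64(170)), (318, np.int64(-157), np.int64(-24), np.int64(171)), (319, np.int64(-157), np.int64(-21), np.int64(172)), (320, np.int64(-160), np.int64(-19), np.int64(169)), (321, np.int64(-160), np.int64(-16), np.int64(168)), (322, np.int64(-157), np.int64(-14), np.int64(172)), (335, np.int64(-322), np.int64(27), np.int64(-2)), (336, np.int64(-319), np.int64(30), np.int64(1)), (337, np.int64(-319), np.int64(33), np.int64(1)), (338, np.int64(-324), np.int64(36), np.int64(-4)), (339, np.int64(-158), np.int64(26), np.int64(175)), (340, np.int64(-157), np.int64(29), np.int64(176)), (341, np.int64(-158), np.int64(31), np.int64(175)), (342, np.int64(-158), np.int64(34), np.int64(176)), (343, np.int64(-158), np.int64(36), np.int64(176))]
168 [(315, np.int64(633), np.int64(-32), np.int64(1026)), (316, np.int64(-295), np.int64(-27), np.int64(4)), (317, np.int64(-165), np.int64(-25), np.int64(148)), (318, np.int64(-162), np.int64(-23), np.int64(1
[... 2629 characters left out ...]
, np.int64(-20), np.int64(-2)), (319, np.int64(-158), np.int64(-19), np.int64(130)), (320, np.int64(-162), np.int64(-16), np.int64(126)), (321, np.int64(-161), np.int64(-14), np.int64(127)), (322, np.int64(-272), np.int64(-9), np.int64(2)), (335, np.int64(-276), np.int64(28), np.int64(1)), (336, np.int64(-275), np.int64(31), np.int64(3)), (337, np.int64(-277), np.int64(34), np.int64(1)), (338, np.int64(-159), np.int64(28), np.int64(134)), (339, np.int64(-157), np.int64(30), np.int64(137)), (340, np.int64(-163), np.int64(33), np.int64(130)), (341, np.int64(-163), np.int64(35), np.int64(130)), (342, np.int64(-164), np.int64(38), np.int64(129)), (343, np.int64(-279), np.int64(51), np.int64(0))]
```

View pics/tip3.png

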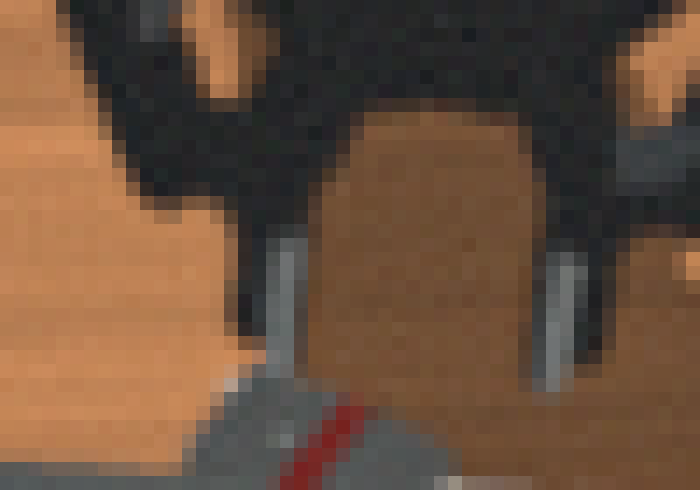

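Run:
```python
from h import *
s=load("scene3")
def w(t):
    c,q=np.cos(P[2]),np.sin(P[2]);t=np.array(t)/1e3;return [P[0]+c*t[0]-q*t[1],P[1]+q*t[0]+c*t[1],t[2]]
for x in (-159,-170,-181):
  for z in (96,103,110,120,130): print(x,z,w2px(s,[w((x,-14,z)),w((x,30,z))]).round(1).tolist())
```

```text
-159 96 [[320.2, 183.8], [337.6, 185.0]]
-159 103 [[320.4, 182.0], [337.9, 183.2]]
-159 110 [[320.5, 180.2], [338.1, 181.4]]
-159 120 [[320.8, 177.6], [338.5, 178.8]]
-159 130 [[321.0, 174.9], [338.8, 176.1]]
-170 96 [[320.4, 180.5], [337.7, 181.7]]
-170 103 [[320.6, 178.7], [338.0, 179.9]]
-170 110 [[320.7, 176.9], [338.2, 178.1]]
-170 120 [[321.0, 174.3], [338.6, 175.5]]
-170 130 [[321.2, 171.6], [338.9, 172.8]]
-181 96 [[320.6, 177.3], [337.8, 178.4]]
-181 103 [[320.8, 175.5], [338.1, 176.6]]
-181 110 [[320.9, 173.7], [338.3, 174.8]]
-181 120 [[321.2, 171.0], [338.7, 172.2]]
-181 130 [[321.4, 168.4], [339.0, 169.5]]
```

Run:
```python
from h import *
for n,off in (("scene3",0),):
  s=load(n)
  for v in range(173,186):
    print(v,[tuple(tobox(px2w(s,u,v)).round().astype(int).tolist()) for u in (319,320,321)],'|',[tuple(tobox(px2w(s,u,v)).round().astype(int).tolist()) for u in range(337,342)])
    print('   ',[s["img"][v,u].tolist() for u in (319,320,321,338,339,340)])
```

```text
173 [(-161, -19, 134), (-159, -17, 137), (-159, -14, 137)] | [(-280, 33, 6), (-159, 27, 141), (-159, 29, 141), (-157, 32, 144), (-165, 35, 135)]
    [[92, 99, 98], [100, 107, 105], [78, 68, 60], [60, 62, 64], [113, 117, 117], [105, 106, 105]]
174 [(-160, -19, 132), (-158, -17, 134), (-159, -14, 133)] | [(-282, 34, 0), (-162, 28, 134), (-160, 30, 137), (-157, 32, 141), (-164, 35, 133)]
    [[102, 105, 106], [102, 105, 105], [84, 69, 61], [66, 68, 68], [111, 114, 115], [99, 103, 102]]
175 [(-158, -19, 130), (-162, -16, 126), (-161, -14, 127)] | [(-277, 34, 1), (-159, 28, 134), (-157, 30, 137), (-163, 33, 130), (-163, 35, 130)]
    [[115, 114, 114], [104, 108, 107], [87, 67, 56], [70, 72, 72], [111, 115, 116], [92, 93, 90]]
176 [(-159, -19, 126), (-159, -16, 125), (-159, -14, 125)] | [(-271, 34, 4), (-159, 28, 130), (-158, 30, 131), (-160, 33, 129), (-278, 45, -3)]
    [[102, 107, 108], [103, 101, 100], [94, 75, 61], [72, 75, 77], [112, 114, 113], [107, 97, 88]]
177 [(-251, -17, 17), (-251, -14, 17), (-247, -12, 22)] | [(-268, 34, 2), (-157, 28, 129), (-158, 31, 128), (-159, 33, 127), (
[... 1241 characters left out ...]
, 52]]
183 [(-226, -16, 21), (-231, -13, 15), (-137, -13, 125)] | [(-246, 34, 2), (-249, 37, -1), (-247, 40, 2), (-250, 43, -2), (-250, 46, -1)]
    [[84, 83, 80], [99, 64, 62], [119, 34, 34], [105, 74, 49], [111, 77, 53], [108, 76, 49]]
184 [(-158, -17, 96), (-133, -15, 126), (-131, -13, 128)] | [(-243, 34, 1), (-243, 37, 1), (-243, 40, 2), (-245, 43, 0), (-244, 45, 2)]
    [[96, 78, 76], [112, 43, 42], [119, 38, 33], [110, 79, 57], [107, 73, 49], [110, 76, 52]]
185 [(-134, -17, 120), (-130, -15, 125), (-129, -13, 127)] | [(-241, 35, -1), (-238, 37, 3), (-239, 40, 3), (-243, 43, -2), (-241, 46, 1)]
    [[111, 46, 47], [119, 33, 29], [107, 47, 45], [96, 85, 75], [102, 83, 69], [107, 89, 76]]
```

Run:
```python
from h import *
from rig import bot,snapshot
for n,z,(y0,y1) in (("scene1",203.8,(125,160)),("scene2",130.8,(145,175)),("scene3",95.9,(160,180))):
  s=load(n); K=[]
  for v in range(y0,y1):
    for u in range(310,350):
      b=tobox(px2w(s,u,v))
      if b[2]>50 and abs(b[0]+170)<30 and s["depth"][v,u]>0: K.append((v,u,*b.round().astype(int).tolist()))
  K.sort(key=lambda k:k[4]); print(n,z,K[:8])
st=bot.sense();print(st["position"],st["t"])
s=snapshot("scene");np.savez("scene4.npz",**s)
K=[]
for v in range(160,182):
    for u in range(310,350):
      b=tobox(px2w(s,u,v))
      if b[2]>50 and abs(b[0]+170)<20: K.append((v,u,*b.round().astype(int).tolist()))
K.sort(key=lambda k:k[4]); print(K[:6])
```

```text
scene1 203.8 [(142, 341, -178, 26, 229), (141, 341, -180, 26, 230), (145, 342, -167, 28, 230), (143, 341, -172, 26, 231), (144, 322, -166, -18, 231), (144, 323, -165, -16, 232), (145, 343, -165, 30, 232), (144, 341, -167, 26, 233)]
scene2 130.8 [(165, 323, -168, -11, 157), (166, 341, -168, 33, 157), (166, 342, -168, 35, 157), (161, 341, -184, 32, 158), (162, 341, -181, 32, 158), (165, 322, -167, -14, 158), (163, 341, -176, 32, 159), (164, 322, -169, -14, 160)]
scene3 95.9 [(176, 320, -159, -16, 125), (176, 321, -159, -14, 125), (175, 320, -162, -16, 126), (176, 319, -159, -19, 126), (175, 321, -161, -14, 127), (177, 340, -159, 33, 127), (179, 324, -149, -6, 127), (177, 339, -158, 31, 128)]
[0.46948244 0.12655955 0.09605448] 3.425
[(176, 320, -161, -16, 124), (174, 318, -165, -22, 126), (177, 338, -160, 28, 126), (176, 321, -158, -14, 127), (177, 339, -159, 31, 127), (177, 340, -159, 33, 127)]
```

```bash
python3 -m creep '-3 0 0 0 0.2 0 0.06; 0 0 3 0 0 0 0.06; 0 0 3 0 0 0 0.06; 0 0 0 0 0 0 0.06'; python3 -c "
from h import *
plan((-166,8,80))"
```

```text
t: 3.98
position: [0.4733, 0.1262, 0.0902]
eef_rot: [0.221, 3.131, 0.005]
wrist_force: [0.7, 0.4, 0.4]
grip_width: 0.04
t 3.975 box [-166.     8.2   90.2] w 40.0 F [0.7 0.4 0.4] q [ 0.21  0.02  2.12  0.    1.   -1.22]
 shift [-0.  -0.3 10.2] turn [0.19 0.15 0.09]
```

```bash
python3 -m creep '0 0 3 0 0 0 0.06; 0 0 3 0 0 0 0.06; 0 0 3 0 0 0 0.06; 0 0 0 0 0 0 0.06'; python3 -c "
from h import *
from rig import snapshot
plan((-166,8,80))
s=snapshot('scene');np.savez('scene5.npz',**s)
K=[]
for v in range(160,190):
    for u in range(310,350):
      b=tobox(px2w(s,u,v))
      if b[2]>98 and abs(b[0]+166)<20 and not (s['img'][v,u,0]>90 and s['img'][v,u,1]<60): K.append((v,u,*b.round().astype(int).tolist()))
K.sort(key=lambda k:k[4]); print(K[:8])
cv2.imwrite('pics/scene5.png',cv2.resize(s['img'][150:200,290:370][...,::-1],None,fx=9,fy=9,interpolation=0))
"
```

```text
t: 4.47
position: [0.4731, 0.1263, 0.0804]
eef_rot: [0.221, 3.131, 0.005]
wrist_force: [0.5, 0.3, 0.5]
grip_width: 0.0398
t 4.475 box [-166.2    8.2   80.4] w 39.8 F [0.5 0.3 0.5] q [ 0.21  0.03  2.12  0.    0.98 -1.22]
 shift [-0.2 -0.2  0.4] turn [0.19 0.13 0.09]
[(184, 312, -155, -35, 98), (185, 327, -155, 3, 98), (185, 333, -156, 18, 98), (186, 338, -154, 31, 98), (187, 321, -147, -12, 98), (187, 349, -153, 58, 98), (185, 311, -151, -37, 99), (185, 315, -152, -27, 99)]
```

View pics/scene5.png

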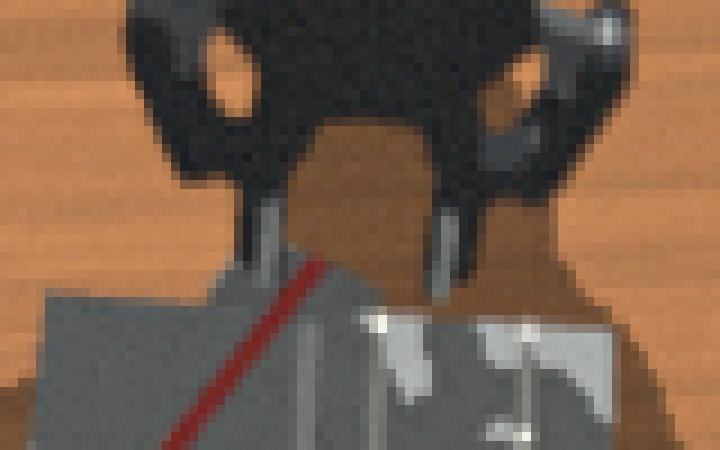

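```bash
python3 -m creep '0 0 3 0 0 0 0.06; 0 0 3 0 0 0 0.06; 0 0 0 0 0 0 0.06'; python3 -c "
from h import *
from rig import snapshot
plan((-166,8,72))
s=snapshot('scene');np.savez('scene6.npz',**s)
for v in range(180,190): print(v,[tuple(tobox(px2w(s,u,v)).round().astype(int).tolist()) for u in range(337,342)])
cv2.imwrite('pics/scene6.png',cv2.resize(s['img'][150:200,290:370][...,::-1],None,fx=9,fy=9,interpolation=0))
"
```

```text
t: 4.9
position: [0.4733, 0.1263, 0.0743]
eef_rot: [0.221, 3.131, 0.005]
wrist_force: [0.2, -0.3, -0.6]
grip_width: 0.04
t 4.9 box [-166.     8.3   74.3] w 40.0 F [ 0.2 -0.3 -0.6] q [ 0.21  0.04  2.13  0.    0.97 -1.22]
 shift [ 0.  -0.3  2.3] turn [0.19 0.16 0.09]
180 [(-163, 27, 110), (-156, 29, 119), (-156, 31, 119), (-157, 34, 118), (-162, 37, 113)]
181 [(-156, 27, 115), (-154, 29, 117), (-157, 32, 114), (-158, 34, 113), (-157, 37, 115)]
182 [(-154, 27, 114), (-157, 30, 110), (-158, 32, 109), (-162, 35, 105), (-160, 37, 107)]
183 [(-158, 28, 105), (-155, 30, 108), (-156, 32, 108), (-249, 43, 0), (-250, 46, -1)]
184 [(-156, 28, 104), (-158, 30, 102), (-157, 33, 103), (-243, 43, 2), (-246, 46, -1)]
185 [(-239, 34, 2), (-240, 37, 1), (-242, 40, -1), (-243, 43, -2), (-241, 46, 0)]
186 [(-154, 28, 98), (-156, 31, 96), (-157, 34, 94), (-156, 36, 97), (-156, 38, 97)]
187 [(-152, 29, 97), (-151, 31, 97), (-156, 34, 92), (-150, 36, 99), (-152, 39, 97)]
188 [(-149, 29, 97), (-150, 31, 95), (-149, 34, 96), (-150, 36, 96), (-148, 39, 98)]
189 [(-148, 29, 94), (-147, 31, 95), (-147, 34, 94), (-147, 36, 95), (-148, 39, 94)]
```

View pics/scene6.png

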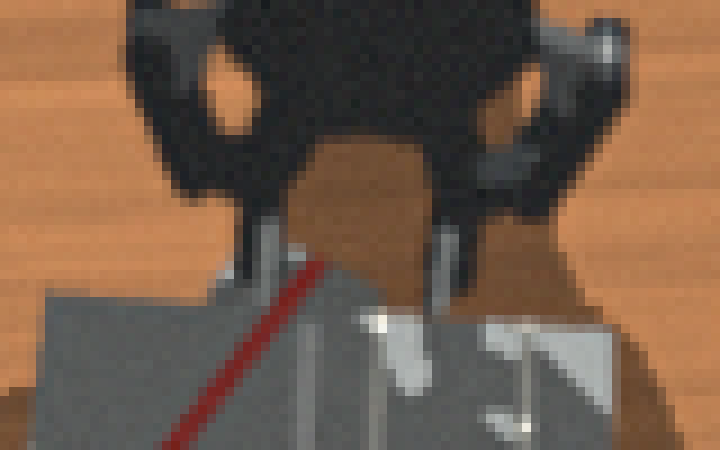

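```bash
python3 -c "
from h import *
s=load('scene6')
for v in range(156,175): print(v,[tuple(tobox(px2w(s,u,v)).round().astype(int).tolist()) for u in (318,320,322,324,327,331,335,338)])
"
```

```text
156 [(-157, -25, 199), (-153, -20, 204), (-154, -16, 203), (-156, -11, 202), (-131, -5, 228), (-128, 4, 232), (-129, 13, 232), (-132, 20, 229)]
157 [(-155, -25, 198), (-158, -20, 195), (-156, -16, 198), (-152, -11, 202), (-151, -4, 204), (-130, 4, 227), (-129, 13, 228), (-154, 22, 203)]
158 [(-155, -25, 194), (-156, -20, 194), (-155, -15, 195), (-148, -11, 203), (-147, -4, 204), (-157, 6, 195), (-152, 15, 201), (-148, 22, 206)]
159 [(-155, -25, 191), (-155, -20, 192), (-154, -15, 192), (-148, -11, 200), (-144, -4, 204), (-158, 6, 190), (-147, 15, 203), (-145, 22, 206)]
160 [(-330, -23, 1), (-153, -20, 189), (-155, -15, 188), (-145, -10, 199), (-148, -3, 197), (-153, 6, 192), (-147, 15, 199), (-149, 22, 198)]
161 [(-326, -23, 1), (-159, -19, 180), (-150, -15, 190), (-143, -10, 198), (-147, -3, 195), (-154, 6, 188), (-150, 16, 193), (-145, 22, 198)]
162 [(-179, -24, 154), (-166, -19, 169), (-148, -15, 188), (-147, -10, 190), (-147, -3, 191), (-157, 7, 181), (-147, 16, 193), (-148, 23, 193)]
163 [(-174, -24, 156), (-163, -19, 169), (-148, -14, 186), (-149, -10, 184), (-156, -2, 178), (-
[... 846 characters left out ...]
6), (-299, 27, 1), (-148, 25, 167)]
170 [(-157, -22, 150), (-154, -18, 154), (-157, -13, 151), (-291, -4, 2), (-295, 5, -1), (-294, 16, 1), (-296, 27, 1), (-145, 25, 167)]
171 [(-154, -22, 150), (-154, -17, 150), (-292, -9, -3), (-287, -4, 3), (-287, 5, 3), (-288, 16, 4), (-293, 28, 0), (-157, 26, 151)]
172 [(-154, -22, 146), (-151, -17, 150), (-285, -9, 0), (-283, -4, 4), (-285, 5, 2), (-286, 16, 2), (-287, 28, 2), (-167, 27, 136)]
173 [(-152, -22, 144), (-153, -17, 143), (-279, -9, 3), (-282, -3, 0), (-277, 5, 6), (-281, 16, 3), (-284, 28, 1), (-164, 27, 135)]
174 [(-153, -22, 139), (-155, -17, 138), (-277, -9, 0), (-273, -3, 6), (-278, 5, 1), (-280, 17, 0), (-277, 28, 4), (-161, 27, 135)]
```

```bash
python3 -m creep '0 0 2 0 0 0 0.06; -8 0 0 0 0 0 0.06; -10 0 0 0 0 0 0.06; -10 0 0 0 0 0 0.06; 0 0 0 0 0 0 0.06' 40; python3 -c "
from h import *
from rig import snapshot
plan((-104,8,72))
s=snapshot('scene');np.savez('scene7.npz',**s)
cv2.imwrite('pics/scene7.png',cv2.resize(s['img'][140:290,270:380][...,::-1],None,fx=4,fy=4,interpolation=2))
"
```

```text
t: 5.58
position: [0.4966, 0.1214, 0.0721]
eef_rot: [-0.222, -3.122, -0.001]
wrist_force: [0.9, -1.7, 0.6]
grip_width: 0.04
t 5.575 box [-142.2    6.7   72.1] w 40.0 F [ 0.9 -1.7  0.6] q [ 0.19  0.09  2.08  0.    0.98 -1.24]
 shift [-38.2   1.2  -0.4] turn [-0.02 -0.67  0.02]
```

View pics/scene7.png

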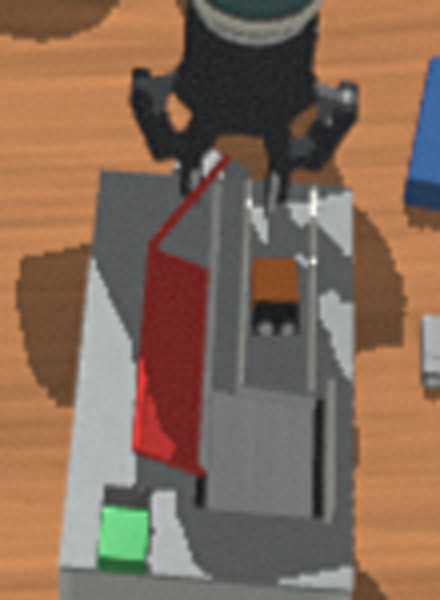

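```bash
python3 -m creep '-8 1 0 0 -0.5 0 0.06; -10 0.5 0 0 0 0 0.06; -10 0.5 0 0 0 0 0.06; 0 0 0 0 0 0 0.06' 40; python3 -c "
from h import *
from rig import snapshot
plan((-104,8,72))
s=snapshot('scene');np.savez('scene8.npz',**s)
cv2.imwrite('pics/scene8.png',cv2.resize(s['img'][140:290,270:380][...,::-1],None,fx=4,fy=4,interpolation=2))
"
```

```text
t: 6.12
position: [0.5082, 0.1186, 0.0725]
eef_rot: [-0.224, -3.092, 0.007]
wrist_force: [-0.2, -3.3, -0.5]
grip_width: 0.0401
t 6.125 box [-130.4    5.7   72.5] w 40.1 F [-0.2 -3.3 -0.5] q [ 0.18  0.13  2.03  0.01  1.02 -1.25]
 shift [-26.4   2.4  -0.6] turn [-0.43 -2.35 -0.13]
```

View pics/scene8.png

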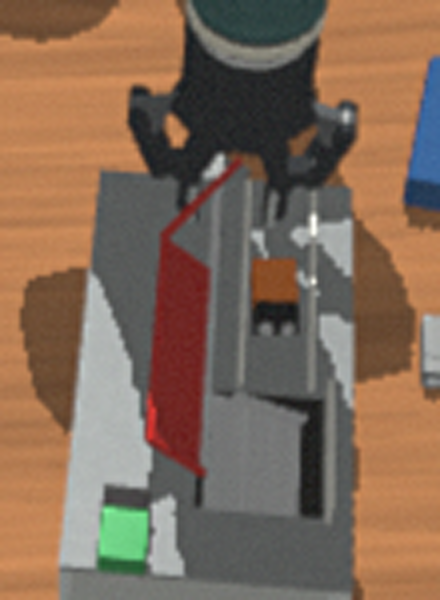

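```bash
python3 -m creep '0 1.5 0 -0.4 -2.3 -0.1 0.06; -12 1 0 0 -1 0 0.06; -12 1 0 0 -0.5 0 0.06; 0 0 0 0 0 0 0.06' 40; python3 -c "
from h import *
from rig import snapshot
plan((-104,8,72))
"
```

```text
t: 6.68
position: [0.5224, 0.1169, 0.0722]
eef_rot: [0.226, 3.13, -0.011]
wrist_force: [0.1, -3.4, 0.9]
grip_width: 0.0399
t 6.675 box [-116.1    6.    72.2] w 39.9 F [ 0.1 -3.4  0.9] q [ 0.18  0.13  2.04 -0.01  0.97 -1.24]
 shift [-12.1   2.    0.2] turn [-0.39  0.23 -0.1 ]
```

```bash
python3 -m creep '-10 2.5 0 -0.4 -0.3 0 0.06; -6 2 0 0 -0.5 0 0.06; 0 1 0 0 -0.5 0 0.06' 40; python3 -c "
from h import *
from rig import snapshot
plan((-80,8,72))
s=snapshot('scene');np.savez('scene9.npz',**s)
cv2.imwrite('pics/scene9.png',cv2.resize(s['img'][140:290,270:380][...,::-1],None,fx=4,fy=4,interpolation=2))
"
```

```text
t: 7.05
position: [0.5305, 0.1174, 0.0722]
eef_rot: [0.225, 3.126, -0.013]
wrist_force: [0.6, -5.2, 2.3]
grip_width: 0.0403
t 7.05 box [-108.1    7.6   72.2] w 40.3 F [ 0.6 -5.2  2.3] q [ 0.18  0.14  2.02 -0.01  0.97 -1.24]
 shift [-28.1   0.5   0.4] turn [-0.44  0.44 -0.08]
```

View pics/scene9.png

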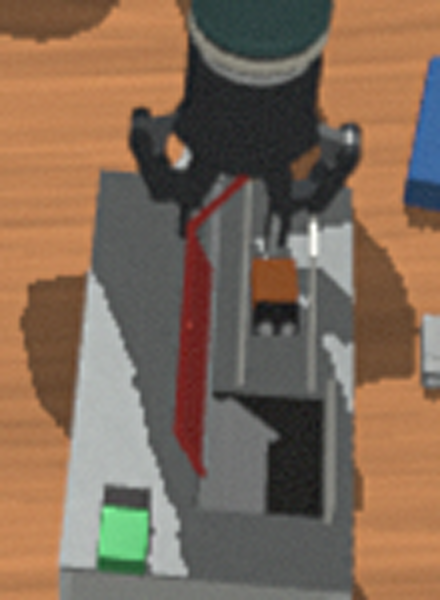

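```bash
python3 -m creep '-8 1.5 0 -0.4 0 0 0.06; -8 1.5 0 0 -0.3 0 0.06; -8 1.5 0 0 -0.5 0 0.06; 0 1 0 0 0 0 0.06' 40; python3 -c "
from h import *
from rig import snapshot
plan((-80,8,72))
s=snapshot('scene');np.savez('scene10.npz',**s)
cv2.imwrite('pics/scene10.png',cv2.resize(s['img'][140:290,270:380][...,::-1],None,fx=4,fy=4,interpolation=2))
"
```

```text
t: 7.6
position: [0.5412, 0.1173, 0.0722]
eef_rot: [-0.228, -3.124, 0.012]
wrist_force: [-0.6, -3.3, -0.2]
grip_width: 0.0404
t 7.6 box [-97.6   9.   72.2] w 40.4 F [-0.6 -3.3 -0.2] q [ 0.17  0.17  1.99 -0.01  0.99 -1.25]
 shift [-17.6  -1.    0.1] turn [-0.49 -0.5  -0.18]
```

View pics/scene10.png

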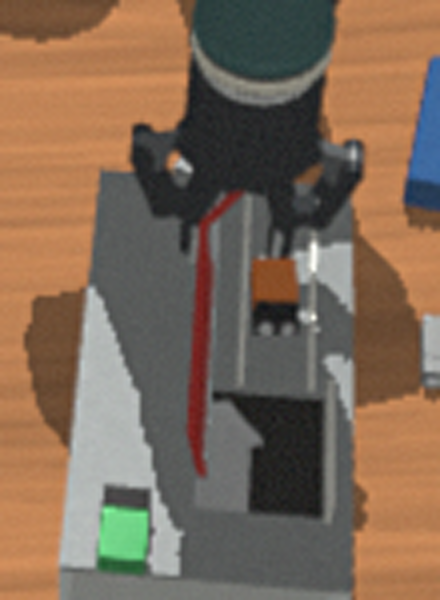

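```bash
python3 -m creep '-9 0.5 0 -0.4 -0.5 0 0.06; -9 0.5 0 0 -0.5 0 0.06; -9 0.5 0 0 -0.5 0 0.06; 0 0 0 0 0 0 0.06' 40
cat >> h.py <<'E'
def barpx(s,th):
    out=[]
    for x in (-85,60):
        a=np.radians(20)+th; out.append([x,-5-42*np.cos(a),98+42*np.sin(a)])
    c,q=np.cos(P[2]),np.sin(P[2])
    W=[[P[0]+(c*t[0]-q*t[1])/1e3,P[1]+(q*t[0]+c*t[1])/1e3,t[2]/1e3] for t in out]
    return w2px(s,W)
E
python3 -c "
from h import *
from rig import snapshot
plan((-50,8,72))
s=snapshot('scene');np.savez('scene11.npz',**s)
cv2.imwrite('pics/scene11.png',cv2.resize(s['img'][140:290,270:380][...,::-1],None,fx=4,fy=4,interpolation=2))
for th in (.7,.8,.9,1.,1.1,1.2): print(th,((barpx(s,th)-[270,140])*4+1.5).round().tolist())
"
```

```text
t: 8.15
position: [0.5659, 0.1139, 0.0722]
eef_rot: [0.227, 3.123, -0.007]
wrist_force: [1.3, -2.4, 1.0]
grip_width: 0.0401
t 8.15 box [-72.6   9.2  72.2] w 40.1 F [ 1.3 -2.4  1. ] q [ 0.16  0.2   1.95 -0.01  0.98 -1.26]
 shift [-22.6  -1.1   0.4] turn [-0.22  0.62 -0.16]
0.7 [[180.0, 228.0], [166.0, 434.0]]
0.8 [[187.0, 227.0], [173.0, 432.0]]
0.9 [[194.0, 226.0], [181.0, 431.0]]
1.0 [[200.0, 225.0], [188.0, 431.0]]
1.1 [[208.0, 225.0], [196.0, 431.0]]
1.2 [[215.0, 225.0], [203.0, 431.0]]
```

View pics/scene11.png

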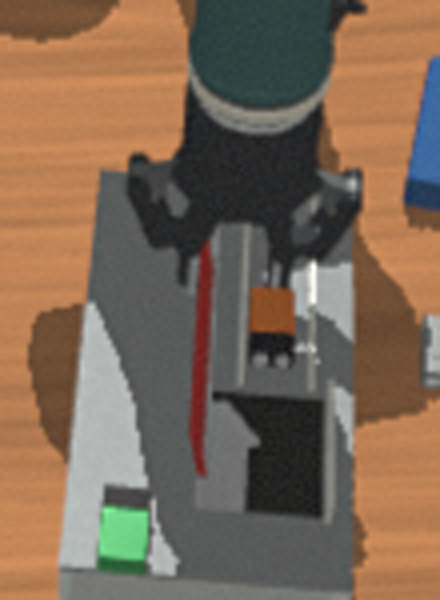

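```bash
python3 -m creep '-9 -0.5 0 -0.2 0.2 0 0.06; -9 0.3 0 0 -0.3 0 0.06; -9 0.3 0 0 -0.5 0 0.06; 0 0 0 0 0 0 0.06' 40; python3 -c "
from h import *
from rig import snapshot
plan((-30,8,72))
s=snapshot('scene');np.savez('scene12.npz',**s)
cv2.imwrite('pics/scene12.png',cv2.resize(s['img'][140:290,270:380][...,::-1],None,fx=4,fy=4,interpolation=2))
"
```

```text
t: 8.7
position: [0.5899, 0.1097, 0.0722]
eef_rot: [0.227, 3.121, -0.004]
wrist_force: [1.8, -3.8, 0.9]
grip_width: 0.0402
t 8.7 box [-48.3   8.4  72.2] w 40.2 F [ 1.8 -3.8  0.9] q [ 0.15  0.24  1.91 -0.01  0.99 -1.28]
 shift [-18.3  -0.3   0.4] turn [-0.08  0.74 -0.17]
```

View pics/scene12.png

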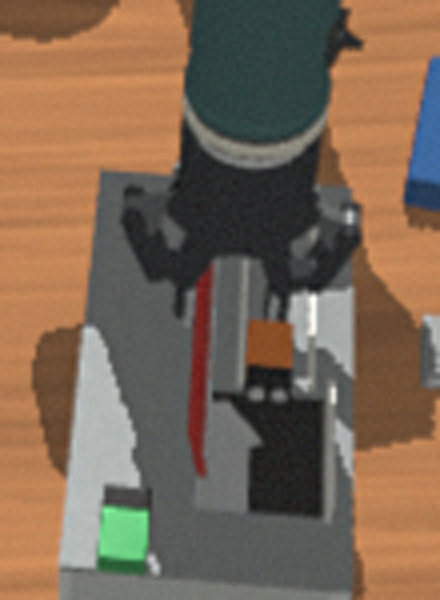

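```bash
python3 -m creep '-8 0.5 0 0 0.3 0 0.06; -8 0.5 0 0 -0.3 0 0.06; -8 0.5 0 0 -0.3 0 0.06; 0 0.3 0 0 0 0 0.06' 40; python3 -c "
from h import *
from rig import snapshot
plan((-10,8,72))
s=snapshot('scene');np.savez('scene13.npz',**s)
cv2.imwrite('pics/scene13.png',cv2.resize(s['img'][140:290,270:380][...,::-1],None,fx=4,fy=4,interpolation=2))
"
```

```text
t: 9.25
position: [0.6096, 0.1078, 0.0722]
eef_rot: [0.227, 3.126, -0.006]
wrist_force: [1.5, -3.8, 1.5]
grip_width: 0.04
t 9.25 box [-28.5   9.3  72.2] w 40.0 F [ 1.5 -3.8  1.5] q [ 0.14  0.27  1.86 -0.01  1.   -1.28]
 shift [-18.5  -1.3   0.3] turn [-0.18  0.41 -0.16]
```

View pics/scene13.png

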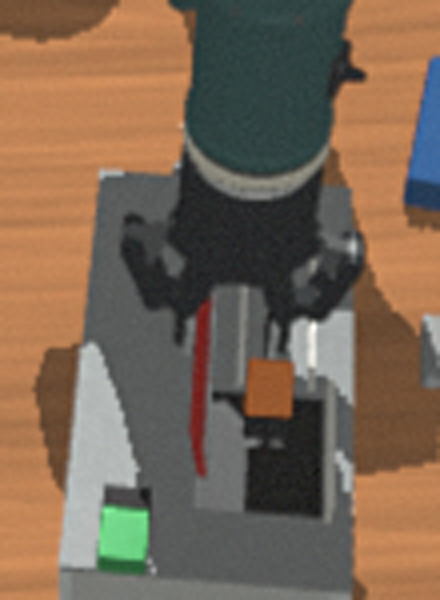

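Battery is about to tip over the edge (centre near the hole edge). Continue.

```bash
python3 -m creep '-8 -0.3 0 0 0.3 0 0.06; -8 0.3 0 0 -0.3 0 0.06; -8 0.3 0 0 -0.3 0 0.06; 0 0 0 0 0 0 0.06; 0 0 0 0 0 0 0.06' 40; python3 -c "
from h import *
from rig import snapshot
plan((-10,8,72))
s=snapshot('scene');np.savez('scene14.npz',**s)
cv2.imwrite('pics/scene14.png',cv2.resize(s['img'][140:290,270:380][...,::-1],None,fx=4,fy=4,interpolation=2))
"
```

```text
t: 9.93
position: [0.629, 0.105, 0.0721]
eef_rot: [0.228, 3.132, -0.006]
wrist_force: [-1.0, -3.4, 3.4]
grip_width: 0.0401
t 9.925 box [-8.9  9.4 72.1] w 40.1 F [-1.  -3.4  3.4] q [ 0.13  0.31  1.81 -0.    1.02 -1.29]
 shift [ 1.1 -1.4  0.1] turn [-0.21  0.09 -0.18]
```

View pics/scene14.png

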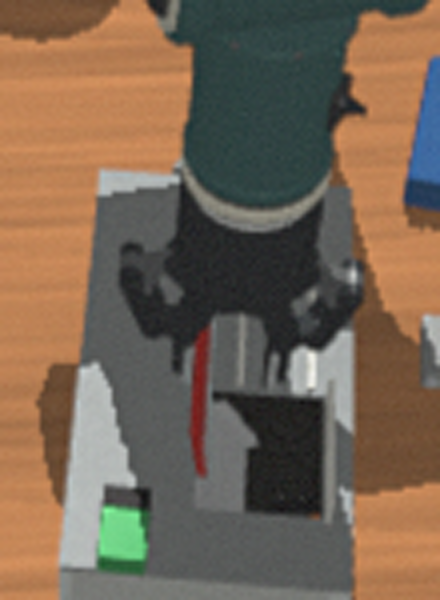

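```bash
python3 -c "
from h import *
s=load('scene14'); c=np.clip(s['img'][225:280,315:365][...,::-1].astype(float)*3.5,0,255).astype('uint8')
cv2.imwrite('pics/hole14.png',cv2.resize(c,None,fx=9,fy=9,interpolation=2))
for u,v in ((340,250),(340,260),(345,255),(335,255)): print(tobox(px2w(s,u,v)).round())
"; python3 -m creep '10 0 0 0 0 0 0.06; 15 0 0 0 0.3 0 0.06; 15 0 0 0 0.3 0 0.06; 15 0 0 0 0.3 0 0.06; 0 0 0 0 0 0 0.06'; python3 -c "
from h import *
plan((-172,8,72))"
```

```text
[-25.  47.   3.]
[ 5. 48.  5.]
[-7. 59. 10.]
[-6. 35.  8.]
t: 10.6
position: [0.5705, 0.1134, 0.0722]
eef_rot: [-0.227, -3.119, 0.004]
wrist_force: [-1.2, -3.2, 1.7]
grip_width: 0.0401
t 10.6 box [-68.    9.4  72.2] w 40.1 F [-1.2 -3.2  1.7] q [ 0.15  0.22  1.93  0.    1.01 -1.27]
 shift [103.9  -1.6   1.7] turn [-0.21 -0.81 -0.16]
```

View pics/hole14.png

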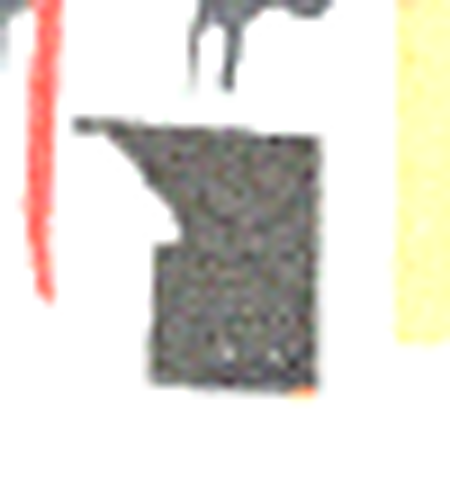

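```bash
python3 -c "
from h import *
s=load('scene14')
for v in range(254,270): print(v,[tuple(tobox(px2w(s,u,v)).round().astype(int).tolist()) for u in (336,339,342,345,348,349)])
"; python3 -m creep '18 0 0 0 -0.8 0 0.06; 18 0 0 0 0 0 0.06; 18 0 0 0 0 0 0.06; 18 -1 0 0 0 0 0.06; 18 0 0 0 0 0 0.06; 0 0 0 0 0 0 0.06'; python3 -c "
from h import *
plan((-172,8,72))"
```

```text
254 [(-9, 37, 8), (-12, 45, 5), (-12, 52, 6), (-9, 59, 12), (-12, 67, 8), (-13, 69, 7)]
255 [(-7, 37, 6), (-9, 45, 5), (-7, 52, 9), (-7, 59, 10), (-10, 67, 7), (-11, 70, 5)]
256 [(-2, 37, 10), (-4, 45, 8), (-5, 52, 7), (-6, 60, 7), (-5, 67, 9), (-8, 70, 6)]
257 [(-2, 38, 6), (-1, 45, 8), (-2, 52, 8), (-4, 60, 6), (-2, 67, 10), (-5, 70, 5)]
258 [(3, 37, 10), (0, 45, 5), (-2, 53, 4), (-2, 60, 5), (0, 67, 8), (1, 69, 10)]
259 [(5, 38, 8), (4, 45, 7), (4, 52, 7), (2, 60, 6), (1, 67, 6), (2, 69, 8)]
260 [(9, 38, 10), (5, 45, 5), (8, 52, 9), (4, 60, 5), (2, 68, 3), (6, 69, 10)]
261 [(9, 38, 4), (10, 45, 8), (10, 52, 8), (8, 60, 6), (7, 67, 6), (8, 70, 7)]
262 [(13, 38, 7), (12, 45, 5), (13, 52, 8), (11, 60, 7), (11, 67, 8), (11, 70, 8)]
263 [(16, 38, 7), (16, 45, 8), (16, 52, 9), (14, 60, 6), (14, 67, 7), (14, 70, 8)]
264 [(19, 38, 7), (17, 45, 5), (18, 53, 8), (27, 58, 24), (26, 66, 23), (15, 70, 6)]
265 [(23, 38, 9), (30, 44, 22), (31, 51, 24), (29, 59, 22), (29, 66, 24), (16, 70, 3)]
266 [(26, 38, 9), (37, 44, 29), (34, 51, 26), (33, 58, 25), (31, 66, 23), (21, 70, 5)]
267 [(26, 38, 5), (38, 44, 26), (36, 51, 24), (36, 58, 25), (34, 66, 23), (35, 68, 25)]
268 [(30, 38, 7), (41, 44, 27), (38, 52, 23), (38, 59, 24), (35, 66, 20), (39, 68, 27)]
269 [(84, 32, 93), (86, 39, 98), (85, 45, 98), (84, 52, 96), (40, 66, 23), (41, 68, 26)]
t: 11.35
position: [0.476, 0.1277, 0.0722]
eef_rot: [-0.228, -3.133, 0.002]
wrist_force: [0.4, -0.1, 0.2]
grip_width: 0.0402
t 11.35 box [-163.5   10.1   72.2] w 40.2 F [ 0.4 -0.1  0.2] q [ 0.21  0.05  2.12 -0.    0.97 -1.21]
 shift [ 8.4 -2.1  0.2] turn [-0.06 -0.02 -0.17]
```

Battery lies flat on the floor (top at 24 mm). Now back off and up.

```bash
python3 -m creep '12 0 0 0 0 0 0.06; 5 0 -20 0 0 0 0.06; 0 0 -35 0 0 0 0.06; 0 0 -40 0 0 0 0.06; 0 0 -35 0 0 0 0.06; 0 0 0 0 0 0 0.06; 0 0 0 0 0 0 0.06; 0 0 0 0 0 0 0.06; 0 0 0 0 0 0 0.06'; python3 -c "
from h import *
from rig import snapshot
plan((-172,8,72))
s=snapshot('scene');np.savez('scene15.npz',**s)
cv2.imwrite('pics/scene15.png',cv2.resize(s['img'],None,fx=1.4,fy=1.4,interpolation=2)[...,::-1])
cv2.imwrite('pics/scene15c.png',cv2.resize(s['img'][140:310,270:380][...,::-1],None,fx=3.4,fy=3.4,interpolation=2))
print(barpx(s,0),barpx(s,.06),(barpx(s,0)-[270,140])*3.4)
m=(cv2.absdiff(s['img'],load('scene0')['img']).max(2)>60).astype('uint8')*255;cv2.imwrite('pics/diff15.png',m)
"
```

```text
t: 12.48
position: [0.4515, 0.1317, 0.1996]
eef_rot: [-0.227, -3.118, 0.003]
wrist_force: [-0.5, -0.0, -0.0]
grip_width: 0.0404
t 12.475 box [-188.4   10.5  199.6] w 40.4 F [-0.5 -0.  -0. ] q [ 0.23 -0.11  2.03  0.    1.24 -1.2 ]
 shift [-18.2  -2.1 127.3] turn [-0.15 -0.85 -0.17]
[[306.60485817 201.86009456]
 [302.51197217 252.69586879]] [[307.02495336 201.28930671]
 [302.95913958 252.16931232]] [[124.45651777 210.32432149]
 [110.54070539 383.1659539 ]]
```

View pics/scene15.png

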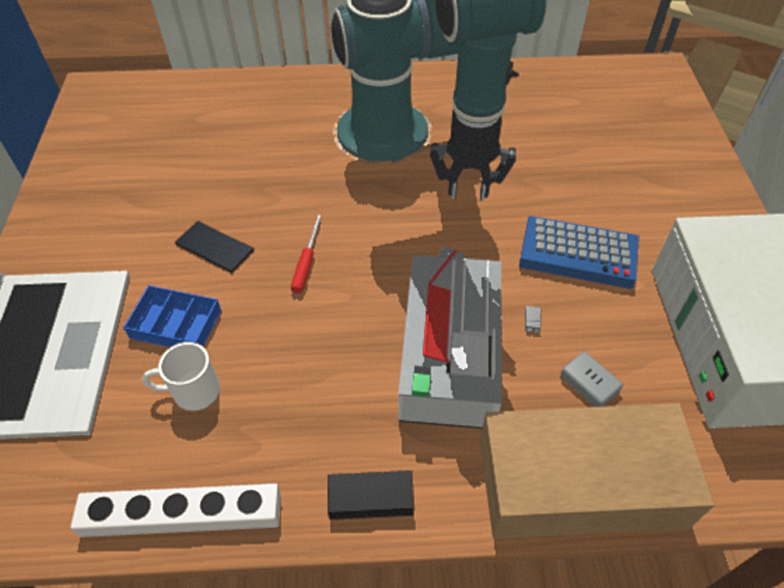

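View pics/scene15c.png

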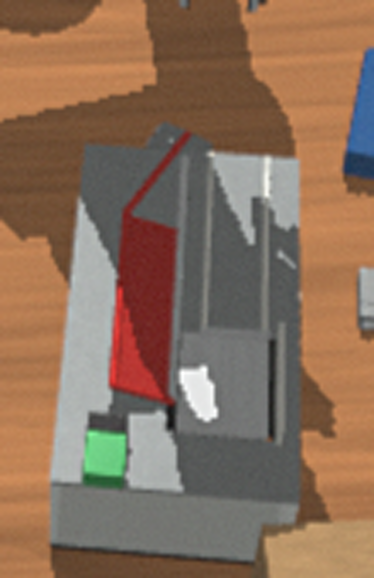

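The flap is shut: the bar corner at crop (124,210) and bar end at (110,384) match the shut prediction. The lane is empty and everything else is where it was.

```bash
python3 -c "
from rig import bot
s=bot.sense();print(s['t'],abs(s['dq']).max(),s['wrist_force']);print(bot.close_job())"
```

```text
12.525 0.004893146332883801 [-0.82580809 -0.07091112 -0.13258899]
the job is handed in; nothing more can be done
None
```

The orange battery is in the box, and I handed the job in at 12.5 s of the 38 s allowed. One finger slid along the horn and bar and held the flap at about 1.05–1.1 rad. The other finger pushed the battery down its lane until it dropped through.

**Last checks, all good:**
- **Battery:** before I let the flap close, depth readings showed it flat on the box floor, with its top about 24 mm above the desk.
- **Flap:** it closed by itself. The bar is at its shut position in the picture, to within about a pixel.
- **Other things:** by eye, the green battery and the other loose things are where they were. I saved a difference image but did not look at it.
- **Robot:** the arm is clear of everything, nearly still, with wrist force near zero.

**One disagreement:** with the gripper half closed, the camera showed the fingertips about 27 mm above the reported tool position. I set the finger height from the camera and a slow lowering toward the deck that met no contact, not from the reported position.

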